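Lengthen a stand leg by one snap-button hole

TASK

The aluminium leg of an equipment stand is held on the bench and must be one hole longer: press its snap button flush, slide the leg out towards its rubber foot until the button springs fully out through the very next hole, then let go. Do not wrench the leg against the button (it stands only 12 N of load), and leave everything else on the bench where it lies.

Things in the scene. Friction and masses are not known exactly. Their poses are not given: they have to be found in the camera images.
- leg_grip (a point): Point on the centre line of the leg, level with the hole the button is in at the start; moves with the leg. The leg: plain aluminium square tube 32 x 32 mm, wall 2 mm, lying level, centre line 75 mm above the bench. Axes: y along the leg to its rubber foot (lengthens it), x the side where the button pokes out, z up. Both sides are free for fingers from 100 mm behind to 95 mm ahead, down to a board 15 mm high.
- leg_open (a point): Centre of the leg's open end, 117 mm behind leg_grip; same axes. A row of 14 mm holes runs along the leg's x face. The next hole towards this end is 38 to 62 mm behind leg_grip (legs are drilled differently), so find it by feel or by eye. Another lies 36 mm behind that one, and one 38 mm ahead of leg_grip.
- leg_foot (a point): End of the leg's black rubber foot (40 x 40 mm), 165 mm ahead of leg_grip; same axes; moves with the leg.
- jig: Fixed plywood board with two wooden clamp blocks that hold the dark steel inner tube over which the leg slides. Origin on the bench right under the button, axes as leg_grip. Board 100 x 400 x 15 mm. The blocks (100 mm high, knobs to 117) begin 155 mm behind the origin; a low rest 58 mm high stands under the leg 115 mm ahead.
- button_tip (a point): Tip of the domed steel snap button, 12 mm across, sprung out of the fixed inner tube through the hole in the leg's x face, 75 mm above the bench. Out, it stands 5 mm proud of the face (21 mm from the centre line). x is the way it pokes out; only pressing against x moves it. Out, it locks the leg both ways with 1 mm of play; over 12 N of load from the leg damages it.
- button (a joint): How far the button is pushed in (m): 0 out, 0.005 flush with the leg's face, 0.0072 under its wall. Spring 1.6 N out, 2.4 N flush, 2.8 N under. Squeezed flush by a flat finger on it and one opposite (20 N of grip is plenty), a pull of 7 to 15 N along the leg makes it duck under the wall; the leg itself drags with 3 N plus 1.5 N per 10 mm/s, and slides until a hole lets the button out, which stops the leg.
- leg (a joint): How far the leg has been lengthened (m): 0 at the start hole (starts within 0.5 mm of it), growing as it slides along +y towards its foot. In the next hole it is 0.038 to 0.062, in the one after that 0.036 more.
- offcut_mid (a point): Bystander, to be left alone: short offcut of dark square tube, 25 x 110 x 25 mm, lying; point at its centre.
- driver_mid (a point): Bystander, to be left alone: screwdriver lying, about 160 mm long; point in its handle region, 12 mm up.
- dish_mid (a point): Bystander, to be left alone: small steel bowl, 72 mm across, 30 mm high; point 15 mm up.
- tape_mid (a point): Bystander, to be left alone: black roll of tape lying flat, 100 mm across, 24 mm high; point 12 mm up.
- plug_mid (a point): Bystander, to be left alone: small steel audio plug standing on end, 22 mm thick, 60 mm high; point 30 mm up.
- mug_mid (a point): Bystander, to be left alone: white mug, 80 mm across, 90 mm high; point 45 mm up.
- spanner_mid (a point): Bystander, to be left alone: spanner lying, about 150 mm long; point at its origin, 4 mm up.

How it is judged:
By the outcome, as a careful person would: the job done as asked, in the order asked, and still so for the second after the job is handed in, with the robot touching nothing.
It also fails if it takes over 56 s, if anything falls off the work surface, if the arm or the gripper's body presses on something with over 40 N, if the wrist force passes 120 N, or if a joint passes its speed limit or range.

ROBOT

A 6-joint arm with a two-finger parallel gripper is mounted at the origin on the work surface. World frame = base frame: x ahead of the robot, y to its left, z up, the work surface at z = 0. Lengths are in mm, angles in rad, forces in N, time in s.
With the tool pointing down it reaches from about 375 to 900 mm from the base axis. Payload 3.1 kg.
Tool frame: the origin (TCP) lies midway between the tips of the shut fingers; the grasp point (between the pads) lies 19 mm behind it; z points along the fingers, y is the direction in which the jaws open and shut (so a half turn about z gives the same grasp; the last joint's range is limited). The gripper opens to 87 mm and grips with 3 to 60 N. Pads are 19 mm wide; open, the fingers measure 117 mm over their backs; the gripper's body (75 mm by 190 mm) begins 51 mm behind the grasp point.
Start: joints at [1.127, 0.527, 1.433, -0, 1.181, -0.178], TCP at [163.532, 603.203, 222.548] pointing down, gripper open.
Joint ranges: [-3.08, 3.08], [-0.75, 2.2], [0.22, 2.44], [-1.43, 4.57], [0, 2.65], [-2.85, 2.85]. Speed limits (rad/s): [2.79, 2.79, 3.14, 3.14, 3.14, 3.14].

INTERFACE

Orientations are given as a 3x3 rotation matrix whose columns are the frame's x, y, z axes.
In Python, from cell import read_state, grab_frame, job_done, spot_in gives the robot as it stands.
- The arm moves only by the tool arm_command, never from a script. Its arguments are lists of equal length, an entry for each row: "jaw": the opening, from 0 (shut) to 1 (fully open); "slide": the shift along the world's x, y, z in m, a list of three; "roll": the turn about the world's z in rad. In form: {"jaw": [jaw, ...], "slide": [[x, y, z], ...], "roll": [roll, ...]}. A call has exactly 10 rows; each row is the pose to reach, as a shift and turn from the pose commanded when the call began; what a row does not reach only later rows make up. A row lasts 1/10 s, in which the tool goes at most 50 mm and 8.59 degrees, less where a joint would pass 70% of its speed; a pose out of reach is approached as far as the arm can. A call with a gripper value outside its range is refused whole. The fingers move at their own pace and stop on an object; "newtons" is the grip in N (left out, the last holds). Time passes only in rows, so rows that repeat a pose let the fingers close, or fill a call up. It gives the time, the measured TCP pose, the force and the opening at its end, in the units of the state.
- read_state(): the state, without advancing time (a new reading comes with each control period).
- grab_frame(name): name is "scene" or "top"; returns a dict with "image" (400x640x3 uint8, red, green, blue), "fx", "fy", "cx", "cy" (pixels), "camera_from_world" (4x4, takes a point from world to camera coordinates). Camera axes: x right, y up, looking along -z (the intrinsics and any distortion apply to the point x, -y, -z); pixel columns grow to the right and rows downward; lengths in mm; the calibration is good to about 2 mm. A picture is of the moment at which its call begins. There is no depth.
- job_done(): hands the job in, once; it reports no verdict.
Trained networks look in the newest picture that a camera, given by its name, has taken for a name from the list of things; names that differ only in an ending like _2 or _b are one class to them, and where a whole thing is asked for, a point or a joint stands for the part that bears it (a point fixed in the world has none). Each returns a list of dicts, best first, with "score" (0 to 1); they miss things now and then, are a little off and sometimes report something else, mostly with a low value. They report only what shows in the picture. A call takes as long as a camera call.
- spot_in(camera, target): "rect" ([left, top, width, height] in pixels, round what is visible of it).
The state is a dict: "time_s": time; "joint_positions": joint angles; "dq": joint speeds; "joint_efforts": joint torques, N m; "position": TCP position; "tool_rot": TCP orientation; "ft_force": force on the tool from outside, world axes, zero at the start; "moment": the same for the moment, N m; "grip_width": opening from 0.0 (shut) to 1.0 (fully open).
Only numpy, scipy, OpenCV 4.12 (cv2) and the standard library are available. Lean on these libraries where they do the work, as an engineer would, in place of code of your own. Each camera call takes 0.05 s, during which the arm holds its last target. There are 200 camera calls.

## Working session

There is one attempt and no reset: what is moved stays moved. The work goes in short steps, Python scripts to look and compute and a tool call to move; the robot and the scene stay as the last step left them, time stands still between calls to the robot, and variables do not carry over. Pictures are saved under pics/ and viewed, on a budget of 10 in all, crops included, one or two more only if the job needs it, and the job is handed in when it is done.

Besides the shell and the picture viewer there is one more tool, called after "Emit:" by a JSON object that holds its "name" and its "arguments". arm_command: Moves the arm, as the interface text tells. Its arguments: {"type":"object","properties":{"jaw":{"type":"array","items":{"type":"number"}},"slide":{"type":"array","items":{"type":"array","items":{"type":"number"}}},"roll":{"type":"array","items":{"type":"number"}},"newtons":{"type":"number"}},"required":["jaw","slide","roll"]}

```bash
mkdir -p pics
cat > h.py <<'E'
import numpy as np, cv2
from cell import *
def pt(f,uv,z):
    M=f["camera_from_world"];R=M[:3,:3];t=M[:3,3]
    d=np.array([(uv[0]-f["cx"])/f["fx"],-(uv[1]-f["cy"])/f["fy"],-1.0])
    c=-R.T@t; w=R.T@d
    return c+w*(z-c[2])/w[2]
def px(f,p):
    M=f["camera_from_world"];c=M[:3,:3]@np.array(p,float)+M[:3,3]
    return np.array([f["cx"]+f["fx"]*c[0]/-c[2], f["cy"]-f["fy"]*c[1]/-c[2]])
E
python3 - <<'E'
from h import *
for n in("scene","top"):
    f=grab_frame(n);cv2.imwrite(f"pics/{n}0.png",f["image"][:,:,::-1])
    print(n,{k:v for k,v in f.items() if k!="image"})
    for t in("leg_grip","leg_foot","jig","button_tip","leg_open"):
        print(t,spot_in(n,t)[:2])
print(read_state())
E
```

```text
scene {'fx': 456.9222128935529, 'fy': 456.9222128935529, 'cx': 321.97592580403926, 'cy': 200.77185922626083, 'camera_from_world': array([[ 7.66461282e-01,  6.42279108e-01,  3.82767522e-03,
        -4.82175590e+02],
       [-4.50130777e-01,  5.32891668e-01,  7.16525473e-01,
         2.30251411e+02],
       [ 4.58169605e-01, -5.50911987e-01,  6.97550425e-01,
        -1.56214418e+03],
       [ 0.00000000e+00,  0.00000000e+00,  0.00000000e+00,
         1.00000000e+00]])}
leg_grip [{'rect': [272.3, 159.0, 68.2, 68.7], 'score': 0.79}]
leg_foot [{'rect': [268.5, 161.2, 73.7, 67.1], 'score': 0.85}]
jig [{'rect': [228.2, 160.3, 117.9, 127.3], 'score': 0.65}]
button_tip []
leg_open [{'rect': [271.8, 158.2, 71.1, 72.3], 'score': 0.96}]
top {'fx': 383.7504136156309, 'fy': 383.7504136156309, 'cx': 319.1411928200038, 'cy': 194.04136249097823, 'camera_from_world': array([[ 2.20438646e-02, -9.99746066e-01, -4.67678994e-03,
         2.05583764e+01],
       [ 9.94890662e-01,  2.14753335e-02,  9.86477621e-02,
        -6.09312105e+02],
       [-9.85222764e-02, -6.82747255e-03,  9.95111424e-01,
        -
[... 538 characters left out ...]
 1.18139447e+00, -1.78492951e-01]), 'dq': array([ 1.01919868e-03, -1.09610289e-03, -6.02800480e-04,  9.41830709e-05,
        1.29671266e-03,  8.12990228e-04]), 'joint_efforts': array([-8.63232399e-04, -4.39746523e+01, -1.76891845e+01,  6.33439841e-02,
        5.07343153e-02, -1.86416344e-05]), 'position': array([163.51422094, 603.19776882, 222.56141765]), 'tool_rot': array([[-9.65151807e-01,  2.61690637e-01,  1.08249721e-05],
       [ 2.61690637e-01,  9.65151807e-01,  4.04434654e-06],
       [-9.38937381e-06,  6.73620223e-06, -1.00000000e+00]]), 'ft_force': array([-0.24655378,  0.08424143, -0.04940977]), 'moment': array([0.01324899, 0.03889196, 0.01575868]), 'grip_width': 0.9969549844458567}
```

Run:
```python
import cv2
a=cv2.imread("pics/top0.png");c=a[150:260,240:480];cv2.imwrite("pics/t1.png",cv2.resize(c,None,fx=3.3,fy=3.3,interpolation=cv2.INTER_CUBIC))
```

```text
(no output)
```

View pics/top0.png

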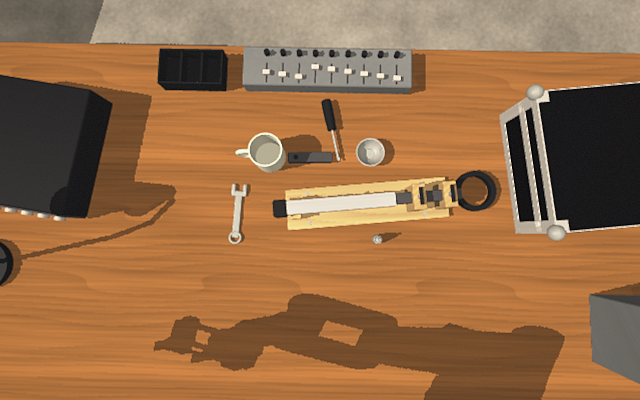

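View pics/t1.png

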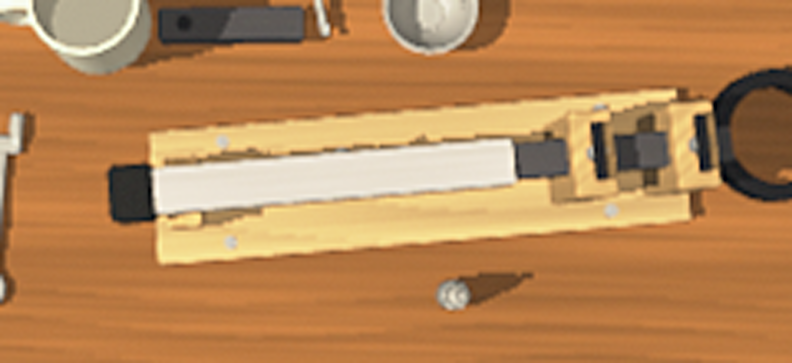

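View pics/scene0.png

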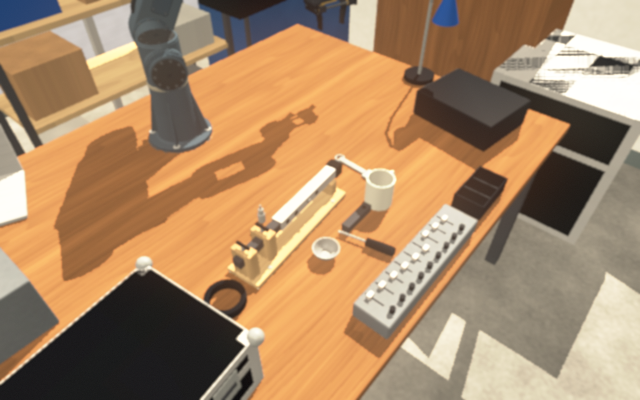

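The top view shows the leg running from its foot at about (275,208) to its open end at about (396,199). The button side faces up in the image, which is world +x. The bystanders are clear of the leg except the plug at (377,239), on the robot's side. Next I'll fit the line and enlarge the scene view.

Run:
```python
from h import *
f=grab_frame("top");im=f["image"].astype(int)
# white leg mask in warped metric top plane z=91
g=im.min(2); m=np.zeros(g.shape,np.uint8); m[150:260,240:480]=(g[150:260,240:480]>170)
n,l,s,c=cv2.connectedComponentsWithStats(m); k=1+s[1:,4].argmax(); print(s[k],c[k])
ys,xs=np.where(l==k)
W=np.array([pt(f,(x,y),91)[:2] for x,y in zip(xs,ys)])
r=cv2.minAreaRect(W.astype(np.float32));print(r);b=cv2.boxPoints(r);print(b)
vx,vy,x0,y0=cv2.fitLine(W.astype(np.float32),cv2.DIST_L2,0,.01,.01).ravel()
a=np.array([vx,vy])*np.sign(vy);t=(W-[x0,y0])@a
print("axis",a,"ends",np.array([x0,y0])+a*np.quantile(t,[.005,.995])[:,None],np.degrees(np.arctan2(-a[0],a[1])))
for n_,uv,z in(("plug",(377,238),60),("foot",(275,208),95),("btn?",(343.6,195.5),75),("openend",(396,199.4),91)):print(n_,pt(f,uv,z))
f=grab_frame("scene");M=f["camera_from_world"];print("cam",-M[:3,:3].T@M[:3,3])
cv2.imwrite("pics/s1.png",cv2.resize(f["image"][150:280,220:360,::-1],None,fx=5.5,fy=4.6 and 4.5,interpolation=cv2.INTER_CUBIC))
```

```text
[ 286  192  110   23 1484] [341.01752022 202.98382749]
((583.3925170898438, -16.525680541992188), (31.246883392333984, 248.70257568359375), 6.021546363830566)
[[ 554.81055   105.500565]
 [ 580.9      -141.82979 ]
 [ 611.9745   -138.55193 ]
 [ 585.885     108.77843 ]]
axis [-0.10505503  0.9944664 ] ends [[ 596.21595324 -138.6107084 ]
 [ 570.41242578  105.64928233]] 6.0303373
plug [ 505.6271524  -103.61232136   60.        ]
foot [568.40945827 132.56903008  95.        ]
btn? [602.10488508 -23.28802052  75.        ]
openend [ 594.222061   -141.66697242   91.        ]
cam [1188.93915009 -673.61170493  926.53894691]
```

View pics/s1.png

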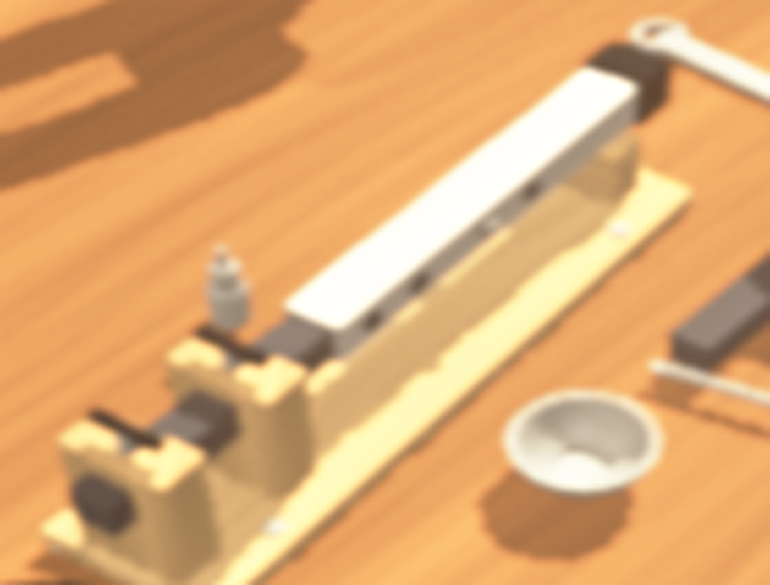

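```bash
cat > holes.py <<'E'
from h import *
f=grab_frame("scene")
a=np.array([-.105,.9945,0]);n=np.array([.9945,.105,0])
O=np.array([584.2,-24.4,75.])
M=f["camera_from_world"];R=M[:3,:3];c=-R.T@M[:3,3]
for u,v in((373,320),(420,283),(492,223),(533,188)):
    uv=(u/5.5+220-.4,v/4.5+150-.4)
    w=R.T@np.array([(uv[0]-f["cx"])/f["fx"],-(uv[1]-f["cy"])/f["fy"],-1.])
    p=c+w*(((O+16*n-c)@n)/(w@n)); print(p.round(1),"along",round((p-O)@a,1))
E
python3 holes.py
```

```text
[ 609.8 -114.8   76.1] along -92.6
[606.  -78.3  75. ] along -55.8
[599.8 -19.3  75.8] along 3.4
[596.   15.8  77. ] along 38.7
```

Emit:
{"name": "arm_command", "arguments": {"jaw": [1,1,1,1,1,1,1,1,1,1], "slide": [[0.021,-0.0314,0],[0.042,-0.0628,0],[0.063,-0.0942,0],[0.084,-0.1256,0],[0.105,-0.157,0],[0.126,-0.1884,0],[0.147,-0.2198,0],[0.168,-0.2512,0],[0.189,-0.2826,0],[0.21,-0.314,0]], "roll": [-0.06,-0.12,-0.18,-0.24,-0.3,-0.36,-0.42,-0.48,-0.54,-0.6], "newtons": 20}}

```text
time_s: 1.75
position: [374.4, 288.0, 222.9]
tool_rot: [[-0.647, 0.762, 0.001], [0.762, 0.647, 0.0], [-0.0, 0.001, -1.0]]
ft_force: [0.3, 0.4, -0.3]
grip_width: 1.0
```

Emit:
{"name": "arm_command", "arguments": {"jaw": [1,1,1,1,1,1,1,1,1,1], "slide": [[0.023,-0.0348,0],[0.046,-0.0696,0],[0.07,-0.1044,0],[0.093,-0.1392,0],[0.117,-0.174,0],[0.14,-0.209,0],[0.164,-0.244,0],[0.187,-0.279,-0.02],[0.2107,-0.3146,-0.05],[0.2107,-0.3146,-0.08]], "roll": [-0.06,-0.12,-0.18,-0.24,-0.3,-0.36,-0.42,-0.48,-0.54,-0.6]}}

```text
time_s: 2.75
position: [589.4, -30.6, 142.8]
tool_rot: [[-0.099, 0.995, 0.008], [0.995, 0.099, -0.003], [-0.004, 0.008, -1.0]]
ft_force: [-0.6, -0.2, -0.5]
grip_width: 0.998
```

Run:
```python
from h import *
s=read_state();print(s["time_s"],s["position"],s["tool_rot"][:,1],s["ft_force"],s["grip_width"])
f=grab_frame("scene");cv2.imwrite("pics/s2.png",cv2.resize(f["image"][130:260,220:360,::-1],None,fx=5.5,fy=4.5,interpolation=cv2.INTER_CUBIC))
```

```text
2.75 [589.35414877 -30.62266331 142.82482965] [0.99504877 0.09906392 0.00801747] [-0.56668356 -0.1891426  -0.4707447 ] 0.9984776406265647
```

View pics/s2.png

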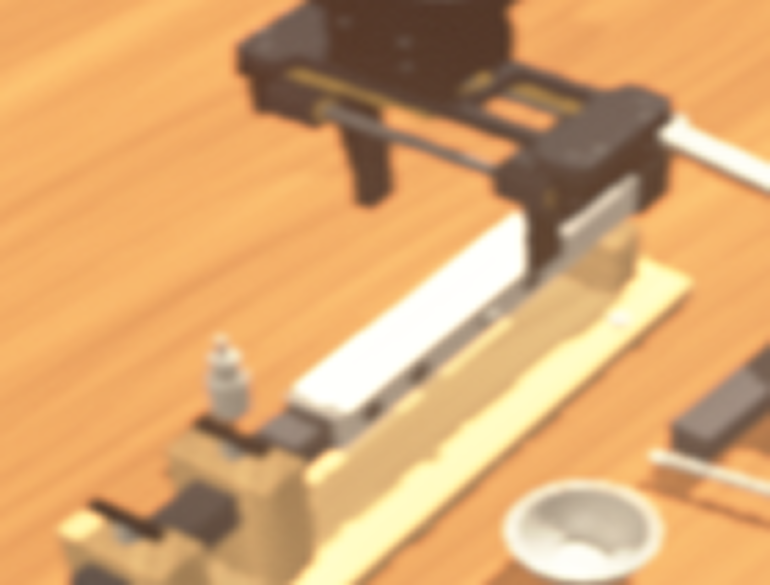

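The gripper straddles the leg, with the button at about (492,315) in the crop, below and in front of the far finger. Descending now.

Emit:
{"name": "arm_command", "arguments": {"jaw": [1,1,1,1,1,1,1,1,1,1], "slide": [[0,0,0],[0,0,0],[0,0,-0.015],[0,0,-0.03],[0,0,-0.045],[0,0,-0.06],[0,0,-0.075],[0,0,-0.0866],[0,0,-0.0866],[0,0,-0.0866]], "roll": [0,0,0,0,0,0,0,0,0,0]}}

```text
time_s: 3.8
position: [584.8, -25.1, 57.0]
tool_rot: [[-0.107, 0.994, 0.002], [0.994, 0.107, -0.0], [-0.001, 0.001, -1.0]]
ft_force: [0.0, 0.2, 0.0]
grip_width: 1.0
```

Run:
```python
from h import *
s=read_state();print(s["time_s"],s["position"],s["tool_rot"][:,1],s["ft_force"],s["grip_width"])
f=grab_frame("scene");cv2.imwrite("pics/s3.png",cv2.resize(f["image"][150:240,250:350,::-1],None,fx=6.5,fy=6.5,interpolation=cv2.INTER_CUBIC))
```

```text
3.8 [584.83344555 -25.06354633  56.97055449] [0.99428207 0.10677525 0.00148415] [0.00565035 0.19449053 0.01992453] 1.000254986832541
```

View pics/s3.png

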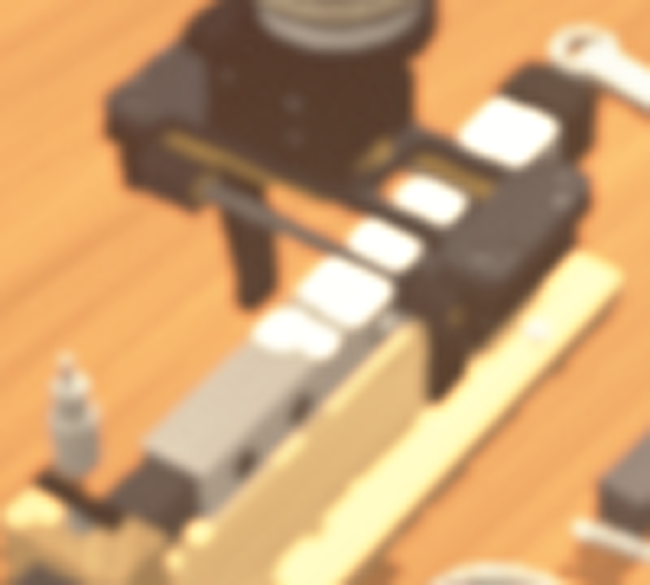

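Both fingers are down either side of the leg. The button shows at (385,320), in line with the far finger once parallax is allowed for. Closing gently first.

Emit:
{"name": "arm_command", "arguments": {"jaw": [0.8,0.7,0.6,0.5,0.45,0.4,0.35,0.3,0.3,0.3], "slide": [[0,0,0],[0,0,0],[0,0,0],[0,0,0],[0,0,0],[0,0,0],[0,0,0],[0,0,0],[0,0,0],[0,0,0]], "roll": [0,0,0,0,0,0,0,0,0,0], "newtons": 10}}

```text
time_s: 4.85
position: [584.6, -25.4, 56.0]
tool_rot: [[-0.106, 0.994, 0.001], [0.994, 0.106, -0.0], [-0.0, 0.001, -1.0]]
ft_force: [1.9, -0.2, -0.9]
grip_width: 0.364
```

Run:
```python
from h import *
f=grab_frame("scene");cv2.imwrite("pics/s4.png",cv2.resize(f["image"][165:225,270:340,::-1],None,fx=9,fy=9,interpolation=cv2.INTER_CUBIC))
for nm,p in(("btn tip",(605.1,-22.2,75)),("pad edge-",(600.9+1,-33,75))): print(nm,(px(f,p)-[270,165])*9)
print(read_state()["ft_force"])
```

```text
btn tip [358.73368889 322.666196  ]
pad edge- [326.5753598 337.2622831]
[ 1.12316242 -0.10941385 -0.56144945]
```

View pics/s4.png

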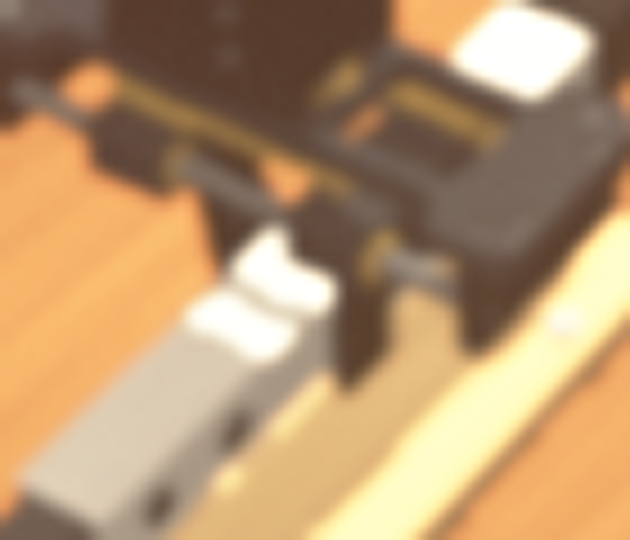

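The far finger covers the button's spot, predicted at (359,323) and seen earlier at (353,308). The opening is 32 mm, so the button is flush. Next I'll raise the grip to 20 N and ease the leg along.

Emit:
{"name": "arm_command", "arguments": {"jaw": [0.2,0.2,0.2,0.2,0.2,0.2,0.2,0.2,0.2,0.2], "slide": [[0,0,0],[0,0,0],[0,0,0],[0,0.0005,0],[-0.0001,0.001,0],[-0.0001,0.0015,0],[-0.0002,0.002,0],[-0.0002,0.0025,0],[-0.0003,0.003,0],[-0.0003,0.003,0]], "roll": [0,0,0,0,0,0,0,0,0,0], "newtons": 20}}

```text
time_s: 5.9
position: [584.4, -23.5, 56.0]
tool_rot: [[-0.106, 0.994, 0.001], [0.994, 0.106, -0.002], [-0.002, 0.001, -1.0]]
ft_force: [2.1, -4.4, -2.6]
grip_width: 0.365
```

Emit:
{"name": "arm_command", "arguments": {"jaw": [0.2,0.2,0.2,0.2,0.2,0.2,0.2,0.2,0.2,0.2], "slide": [[0,0.0005,0],[-0.0001,0.001,0],[-0.0001,0.0015,0],[-0.0002,0.002,0],[-0.0002,0.0025,0],[-0.0003,0.003,0],[-0.0003,0.0035,0],[-0.0004,0.004,0],[-0.0004,0.004,0],[-0.0004,0.004,0]], "roll": [0,0,0,0,0,0,0,0,0,0]}}

```text
time_s: 6.9
position: [584.1, -20.7, 56.0]
tool_rot: [[-0.106, 0.994, 0.001], [0.994, 0.106, -0.003], [-0.003, 0.001, -1.0]]
ft_force: [1.8, -7.9, -2.6]
grip_width: 0.364
```

```bash
cat > prog.py <<'E'
from h import *
# leg travel from the open end's edge (white -> dark inner tube), top camera
def edge(im):
    g=im[197:203,385:412].astype(float).mean(2).mean(0); t=(g[:5].mean()+g[-8:-3].mean())/2
    i=np.where(g<t)[0][0]; return 385+i-1+(g[i-1]-t)/(g[i-1]-g[i])
f=grab_frame("top");a=cv2.imread("pics/top0.png")
e0,e1=edge(a),edge(f["image"])
d=lambda e:pt(f,(e,200),91)[1]
s=read_state()
print("edge",e0,e1,"travel mm",d(e1)-d(e0),"t",s["time_s"],s["position"],s["ft_force"],s["grip_width"])
E
python3 prog.py
python3 - <<'E'
import sys;sys.path.insert(0,'.')
from h import *
a=cv2.imread("pics/top0.png");b=grab_frame("top")["image"]
print(a[200,385:412].mean(1).astype(int));print(b[200,385:412].mean(1).astype(int))
print(a[208,268:295].mean(1).astype(int));print(b[208,268:295].mean(1).astype(int))
E
```

```text
edge 395.41289844329134 394.0134693877551 travel mm 3.1797720580070745 t 6.95 [584.08077197 -20.63661899  55.97006055] [ 1.40531418 -8.52093445 -3.4869054 ] 0.3655842697556225
[226 226 226 227 227 227 228 228 228 237 223  56  64  94  93  94  93  92
  93  93  94  91  93  93  91  92  85]
[ 92  90  92  92  92  89  90 147 179  94  68  73  75  74  75  75  75  75
  75  74  74  73  74  75  75  73  73]
[126 128 125 131 116  44  45  47  48  50  46  47  45  45  47  48  42  13
 168 247 232 228 227 228 228 228 228]
[152 156 138  40  56  56  57  58  57  57  58  57  57  58  49  15 205 255
 245 244 244 243 243 243 244 243 243]
```

Foot edge moved about 2 px, so the leg is travelling with the fingers. Continuing.

Emit:
{"name": "arm_command", "arguments": {"jaw": [0.2,0.2,0.2,0.2,0.2,0.2,0.2,0.2,0.2,0.2], "slide": [[0,0.0005,0],[-0.0001,0.001,0],[-0.0001,0.0015,0],[-0.0002,0.002,0],[-0.0002,0.0025,0],[-0.0003,0.003,0],[-0.0003,0.0035,0],[-0.0004,0.004,0],[-0.0004,0.004,0],[-0.0004,0.004,0]], "roll": [0,0,0,0,0,0,0,0,0,0]}}

```text
time_s: 8.0
position: [583.5, -15.4, 56.0]
tool_rot: [[-0.106, 0.994, 0.001], [0.994, 0.106, -0.001], [-0.001, 0.001, -1.0]]
ft_force: [1.4, -5.5, -2.9]
grip_width: 0.368
```

The button has ducked: 10 mm of travel, and the force dropped from 8.5 to 5.5 N. I'll lower the grip so the pads slip before the button is overloaded, then slide on.

Emit:
{"name": "arm_command", "arguments": {"jaw": [0.2,0.2,0.2,0.2,0.2,0.2,0.2,0.2,0.2,0.2], "slide": [[0,0,0],[-0.0001,0.001,0],[-0.0003,0.0025,0],[-0.0004,0.004,0],[-0.0006,0.0055,0],[-0.0007,0.007,0],[-0.0009,0.0085,0],[-0.001,0.01,0],[-0.0012,0.0115,0],[-0.0014,0.013,0]], "roll": [0,0,0,0,0,0,0,0,0,0], "newtons": 8}}

```text
time_s: 9.0
position: [582.2, -2.6, 56.0]
tool_rot: [[-0.106, 0.994, 0.001], [0.994, 0.106, -0.002], [-0.002, 0.001, -1.0]]
ft_force: [2.0, -6.6, -3.5]
grip_width: 0.371
```

```bash
cat > foot.py <<'E'
from h import *
# leg travel from the foot's far edge (bench -> black), top camera
def edge(g):
    g=g[204:212,235:290].astype(float).mean(2).mean(0); i=np.where(g<90)[0][0]; return 235+i-1+(g[i-1]-90)/(g[i-1]-g[i])
f=grab_frame("top");a=cv2.imread("pics/top0.png")
s=read_state();e=edge(a),edge(f["image"])
print(e,"travel",pt(f,(e[1],208),85)[1]-pt(f,(e[0],208),85)[1],s["time_s"],s["position"],s["ft_force"],s["grip_width"])
E
python3 foot.py
```

```text
(np.float64(240.91580685101115), np.float64(241.65923566878982)) travel -1.7037201099602726 9.05 [582.09991658  -2.23623737  55.9614794 ] [ 1.92142756 -4.81526137 -2.76198372] 0.36448391339304376
```

```bash
sed -i 's/235/247/g' foot.py; python3 foot.py
```

```text
(np.float64(272.3341463414634), np.float64(262.3789846517119)) travel 22.799779372697003 9.1 [582.13597655  -2.11395537  55.97325681] [ 2.1503004  -5.25313963 -2.30494746] 0.36661262999868205
```

Emit:
{"name": "arm_command", "arguments": {"jaw": [0.2,0.2,0.2,0.2,0.2,0.2,0.2,0.2,0.2,0.2], "slide": [[-0.0002,0.0015,0],[-0.0003,0.003,0],[-0.0005,0.0045,0],[-0.0006,0.006,0],[-0.0008,0.0075,0],[-0.001,0.009,0],[-0.0011,0.0105,0],[-0.0013,0.012,0],[-0.0014,0.0135,0],[-0.0016,0.015,0]], "roll": [0,0,0,0,0,0,0,0,0,0], "newtons": 7}}

```text
time_s: 10.1
position: [580.6, 12.4, 56.0]
tool_rot: [[-0.106, 0.994, 0.001], [0.994, 0.106, -0.002], [-0.002, 0.001, -1.0]]
ft_force: [1.9, -7.2, -3.7]
grip_width: 0.369
```

Emit:
{"name": "arm_command", "arguments": {"jaw": [0.2,0.2,0.2,0.2,0.2,0.2,0.2,0.2,0.2,0.2], "slide": [[-0.0001,0.001,0],[-0.0002,0.002,0],[-0.0003,0.003,0],[-0.0004,0.004,0],[-0.0005,0.005,0],[-0.0006,0.006,0],[-0.0007,0.007,0],[-0.0008,0.008,0],[-0.0008,0.008,0],[-0.0008,0.008,0]], "roll": [0,0,0,0,0,0,0,0,0,0], "newtons": 6}}

```text
time_s: 11.1
position: [579.7, 21.0, 56.0]
tool_rot: [[-0.106, 0.994, 0.001], [0.994, 0.106, -0.001], [-0.001, 0.001, -1.0]]
ft_force: [3.0, -5.4, -1.3]
grip_width: 0.362
```

```bash
python3 foot.py
```

```text
(np.float64(272.3341463414634), np.float64(251.9928400954654)) travel 46.592525264742335 11.15 [579.69739941  21.04520004  55.97639303] [ 2.82257203 -4.84373839 -2.4613909 ] 0.36594865094364276
```

Emit:
{"name": "arm_command", "arguments": {"jaw": [0.2,0.2,0.2,0.2,0.2,0.2,0.2,0.2,0.2,0.2], "slide": [[-0.0001,0.0005,0],[-0.0001,0.001,0],[-0.0002,0.0015,0],[-0.0002,0.002,0],[-0.0003,0.0025,0],[-0.0003,0.003,0],[-0.0004,0.0035,0],[-0.0004,0.004,0],[-0.0005,0.0045,0],[-0.0005,0.005,0]], "roll": [0,0,0,0,0,0,0,0,0,0], "newtons": 6}}

```text
time_s: 12.15
position: [579.1, 26.5, 56.0]
tool_rot: [[-0.106, 0.994, 0.001], [0.994, 0.106, -0.0], [-0.0, 0.001, -1.0]]
ft_force: [3.6, -3.8, -1.0]
grip_width: 0.364
```

Emit:
{"name": "arm_command", "arguments": {"jaw": [0.2,0.2,0.2,0.2,0.2,0.2,0.2,0.2,0.2,0.2], "slide": [[0,0.0003,0],[-0.0001,0.0006,0],[-0.0001,0.0009,0],[-0.0001,0.0012,0],[-0.0002,0.0015,0],[-0.0002,0.0018,0],[-0.0002,0.002,0],[-0.0002,0.002,0],[-0.0002,0.002,0],[-0.0002,0.002,0]], "roll": [0,0,0,0,0,0,0,0,0,0]}}

```text
time_s: 13.15
position: [578.8, 28.9, 56.0]
tool_rot: [[-0.106, 0.994, 0.0], [0.994, 0.106, 0.0], [0.0, 0.0, -1.0]]
ft_force: [4.8, 0.5, -2.8]
grip_width: 0.364
```

```bash
python3 foot.py
python3 - <<'E'
from h import *
f=grab_frame("scene");cv2.imwrite("pics/s5.png",cv2.resize(f["image"][165:225,265:335,::-1],None,fx=9,fy=9,interpolation=cv2.INTER_CUBIC))
print((px(f,(605.1,-22.2,75))-[265,165])*9)
E
```

```text
(np.float64(272.3341463414634), np.float64(248.5524781341108)) travel 54.4750923127275 13.2 [578.83555787  28.87543843  55.97736926] [ 3.69830873  0.12640126 -3.27268359] 0.3639305755290871
[403.73368889 322.666196  ]
```

View pics/s5.png

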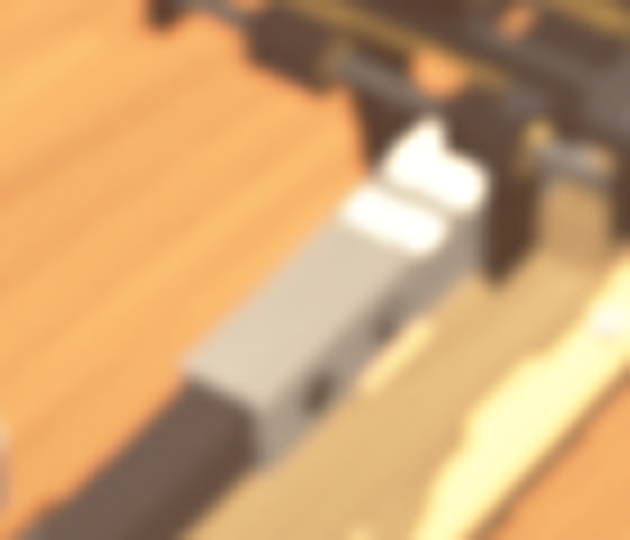

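```bash
sed -i 's/^for u,v.*/for u,v in((320,392),(385,328)):/; s/uv=(.*/uv=(u\/9+265-.45,v\/9+165-.45)/' holes.py; python3 holes.py
```

```text
[604.  -59.9  75.8] along -37.4
[600.6 -27.3  75.4] along -4.6
```

The next hole at (385,328) is still dark, about 2–4 mm short of the button. Creeping on.

Emit:
{"name": "arm_command", "arguments": {"jaw": [0.2,0.2,0.2,0.2,0.2,0.2,0.2,0.2,0.2,0.2], "slide": [[0,0.0003,0],[-0.0001,0.0006,0],[-0.0001,0.0009,0],[-0.0001,0.0012,0],[-0.0002,0.0015,0],[-0.0002,0.0018,0],[-0.0002,0.002,0],[-0.0002,0.002,0],[-0.0002,0.002,0],[-0.0002,0.002,0]], "roll": [0,0,0,0,0,0,0,0,0,0]}}

```text
time_s: 14.3
position: [578.7, 29.9, 56.0]
tool_rot: [[-0.106, 0.994, 0.001], [0.994, 0.106, -0.001], [-0.001, 0.0, -1.0]]
ft_force: [5.3, -2.8, -3.9]
grip_width: 0.367
```

Emit:
{"name": "arm_command", "arguments": {"jaw": [0.2,0.2,0.2,0.2,0.2,0.2,0.2,0.2,0.2,0.2], "slide": [[0.0001,0.0003,0],[0.0003,0.0006,0],[0.0004,0.0009,0],[0.0005,0.0012,0],[0.0006,0.0015,0],[0.0007,0.0015,0],[0.0007,0.0015,0],[0.0007,0.0015,0],[0.0007,0.0015,0],[0.0007,0.0015,0]], "roll": [0,0,0,0,0,0,0,0,0,0]}}

```text
time_s: 15.3
position: [578.5, 32.0, 56.0]
tool_rot: [[-0.106, 0.994, -0.001], [0.994, 0.106, -0.0], [0.0, -0.001, -1.0]]
ft_force: [-0.0, -5.2, 1.5]
grip_width: 0.367
```

```bash
python3 foot.py
```

```text
(np.float64(272.3341463414634), np.float64(247.25247524752476)) travel 57.45383505082282 15.35 [578.5335592   32.06050914  55.96949329] [ 0.45053145 -4.75700852  1.18455336] 0.36659726876324
```

Run:
```python
from h import *
f=grab_frame("scene");cv2.imwrite("pics/s6.png",cv2.resize(f["image"][180:220,280:330,::-1],None,fx=12,fy=12,interpolation=cv2.INTER_CUBIC))
```

```text
(no output)
```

View pics/s6.png

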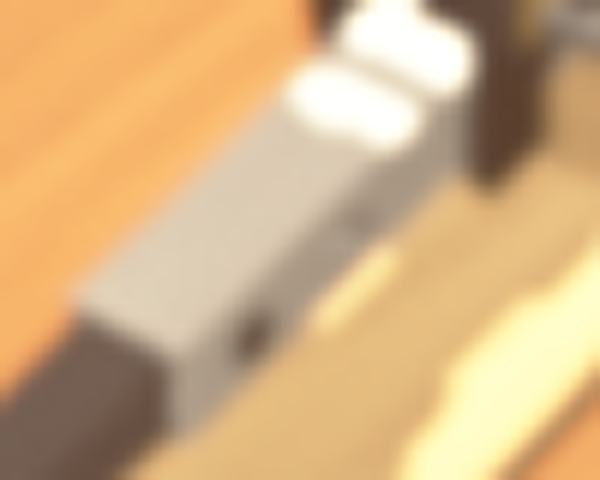

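The hole at (350,218) is now filled with grey steel at the button's original pixel (309,198), so it looks seated. A tiny forward tug will confirm the lock.

Emit:
{"name": "arm_command", "arguments": {"jaw": [0.2,0.2,0.2,0.2,0.2,0.2,0.2,0.2,0.2,0.2], "slide": [[0,0.0002,0],[0,0.0004,0],[0,0.0006,0],[0,0.0008,0],[0,0.0008,0],[0,0.0008,0],[0,0.0008,0],[0,0.0008,0],[0,0.0008,0],[0,0.0008,0]], "roll": [0,0,0,0,0,0,0,0,0,0]}}

```text
time_s: 16.4
position: [578.5, 32.3, 55.9]
tool_rot: [[-0.106, 0.994, -0.002], [0.994, 0.106, -0.001], [-0.001, -0.002, -1.0]]
ft_force: [-1.3, -5.3, 1.3]
grip_width: 0.37
```

The force held at 5.3 N, above the 3 N sliding drag, with almost no motion. That means the leg is locked and the pads are slipping slightly. Easing off and letting go.

Emit:
{"name": "arm_command", "arguments": {"jaw": [0.2,0.2,0.4,0.5,0.6,0.7,0.8,0.9,0.9,0.9], "slide": [[0,-0.0008,0],[0,-0.0015,0],[0,-0.0015,0],[0,-0.0015,0],[0,-0.0015,0],[0,-0.0015,0],[0,-0.0015,0],[0,-0.0015,0],[0,-0.0015,0],[0,-0.0015,0]], "roll": [0,0,0,0,0,0,0,0,0,0]}}

```text
time_s: 17.4
position: [579.1, 31.4, 56.0]
tool_rot: [[-0.106, 0.994, -0.0], [0.994, 0.106, 0.0], [0.0, -0.0, -1.0]]
ft_force: [-0.7, 0.2, 0.4]
grip_width: 0.876
```

Emit:
{"name": "arm_command", "arguments": {"jaw": [0.9,0.9,0.9,0.9,0.9,0.9,0.9,0.9,0.9,0.9], "slide": [[0,0,0],[0,0,0.01],[0,0,0.025],[0,0,0.045],[0,0,0.065],[0,0,0.09],[0,0,0.12],[0,0,0.15],[0,0,0.17],[0,0,0.18]], "roll": [0,0,0,0,0,0,0,0,0,0]}}

```text
time_s: 18.4
position: [580.1, 31.3, 239.0]
tool_rot: [[-0.106, 0.994, 0.005], [0.994, 0.106, -0.001], [-0.001, 0.005, -1.0]]
ft_force: [0.6, -1.0, -1.4]
grip_width: 0.9
```

Run:
```python
from h import *
s=read_state();print(s["time_s"],s["position"],s["ft_force"],s["grip_width"])
f=grab_frame("scene");cv2.imwrite("pics/s7.png",cv2.resize(f["image"][165:225,270:340,::-1],None,fx=9,fy=9,interpolation=cv2.INTER_CUBIC))
```

```text
18.4 [580.13335163  31.31292252 238.97990649] [ 0.64491888 -0.97322311 -1.42973299] 0.900128813853803
```

View pics/s7.png

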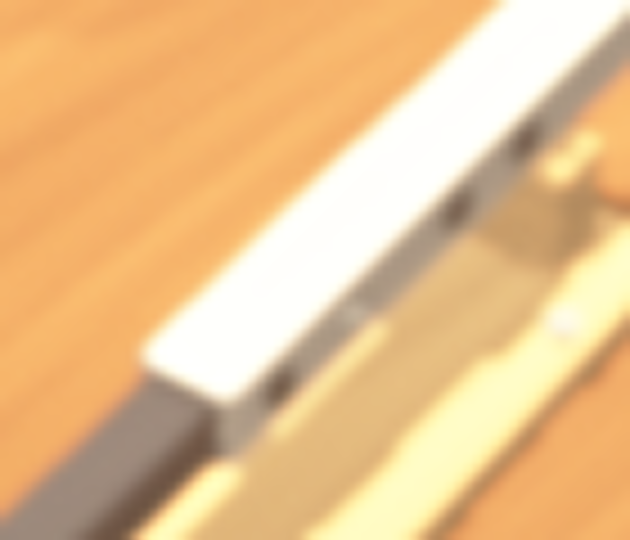

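The bright button tip at (357,312) fills the next hole. One empty hole shows behind it at (280,390), and two ahead at (457,208) and (525,140). Checking the bystanders, then handing in.

Run:
```python
from h import *
a=cv2.imread("pics/s1.png")
f=grab_frame("top");o=cv2.imread("pics/top0.png")[:,:,::-1]
for n,(x0,y0,x1,y1) in dict(mug=(236,132,287,172),drv_off_dish=(288,97,386,167),spanner=(226,180,248,245),plug=(370,231,384,245),tape=(455,169,497,212)).items():
    print(n,np.abs(f["image"][y0:y1,x0:x1].astype(int)-o[y0:y1,x0:x1]).max(2).mean().round(1))
print(job_done())
```

```text
mug 50.7
drv_off_dish 41.6
spanner 26.1
plug 21.1
tape 17.9
the job is handed in; nothing more can be done
None
```

The leg is one hole longer, the gripper has let go, and the job was handed in at about 18.5 s of the 56 s allowed.

**What I did**
- I gripped the leg over the button at 20 N. The opening read 32 mm, so the button was flush.
- A pull of about 8.5 N along the leg made the button duck under the wall.
- I then lowered the grip to 6–8 N so the pads would slip before the button was overloaded, and slid the leg about 57 mm at no more than 15 mm/s.
- The button came out in the next hole. I eased off, opened the jaws and raised the arm clear.

**Last checks**
- **Button:** the final picture shows its bright tip at its original pixel. One empty hole is behind it and two are ahead, so it is in the very next hole. By eye it looks fully out, but I could not measure how far it stands proud.
- **Load:** every pull reading stayed at or below about 8.5 N. A small tug after it seated held at 5.3 N with almost no movement, so the leg is locked.
- **Bystanders:** this check did not pass cleanly. Comparing the top-camera picture before and after gave pixel differences around every object (18–51 grey levels). I put that down to the arm covering or shading the view and the change in lighting, but I did not confirm it. No force reading suggested the arm touched anything but the leg, and the planned path kept clear of the objects.
- **Leg travel:** the foot-edge camera reading (57.5 mm) agreed with the arm's own (57.7 mm). However, the edge had reached the border of the window I measured in, so it is only a rough confirmation.

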